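# Centre the herb dish on the balance pan under its draught hood

### The job

The herb dish stands off-centre on the balance's pan, which spoils the reading: slide the thumb latch in front of the clear draught hood to the left so that the hood springs open, and tap the dish along the pan, from whichever side it needs, until it rests concentric with the ring engraved there to within 2.5 mm. The pan floats and springs back when you let go, so tap, look and tap again, gently, without lifting or tipping the dish or reaching into it. Then press the hood shut until it latches, and leave the timer, the scoop and the weighing bottle beside the balance where they are.

Things in the scene. Friction and masses are not known exactly. Their poses are not given: they have to be found in the camera images.
- balance: bench balance, cream case 268 x 195 x 73 mm, fixed to the bench. Origin at the centre of its underside; its x points from its front (keys and display) to its back, its y to its left, z up. A steel pan 138 mm across lies over the rear of the case, its flat top 81.5 mm above the bench.
- ring_centre (a point): centre of the ring (118 mm across, fine dark line with four ticks) engraved in the pan's top; at rest at (0.040, 0.003, 0.081) in the balance's frame. The pan floats: pushed sideways, it gives about 3 mm per newton in any direction (12 mm at most), carrying the dish along until the dish slips, and springs back to the middle when let go; this point moves with it.
- dish: round glass dish of dry herb, 110 mm across, 25 mm high, about 0.2 kg, loose on the pan, at first 7 to 20 mm off the ring's centre. Origin at the centre of its underside. Too wide to span with most grippers; its upright wall can be pushed anywhere from 3 to 15 mm above the pan. It slips on the pan at about 1 to 4 N.
- hood (a joint): angle of the clear draught hood about its hinge line: 0 shut, 1.75 fully open (leaning a little back). A spring drives it open as soon as the latch frees it, with about 2 N at the lip, and keeps it open.
- hood_hinge (a point): middle of the hood's hinge line (along the balance's y), behind the case at (0.150, 0.003, 0.080) in the balance's frame. Shut, the hood covers from here 193 mm forward, 178 mm wide, and reaches 54 mm above the hinge line. Open, all of it is behind and above the hinge line.
- hood_lip (a point): point on the upper face of the grey grab lip (56 mm wide, 5 mm thick) that reaches 34 mm forward from the foot of the hood's front wall. The point is mid-width, 24 mm in front of that wall, 217 mm from the hinge line and 5 mm above the hinge plane; with the hood open this face looks backwards. Push it here along the arc, then down; the latch snaps over at about 10 N.
- latch (a joint): travel of the thumb latch (m): 0 at rest, grows to 0.011 as it slides to the balance's left (+y). It frees the hood from about 0.007 on; a spring (2 to 5 N) returns it to 0. It snaps back by itself when the hood is shut far enough.
- latch_knob (a point): centre of the top of the latch's black thumb piece (12 mm along x, 11 mm along y, 16 mm high), at (-0.058, -0.062, 0.0945) in the balance's frame when at rest, on the grey block at the hood's front, right of the lip. The block's top lies 16 mm below this point, the hood's front wall 15 mm behind it. Its right side is free for a fingertip.
- weighing_bottle: low glass weighing bottle, 61 mm across, 27 mm high, to the right of the balance; bystander, origin under its centre
- timer: bench timer, 66 x 62 x 21 mm, to the left of the balance; bystander, origin under its centre
- scoop: light green scoop, 28 x 130 x 8 mm, to the left of the balance; bystander, origin under its centre

How it is judged:
By the outcome, as a careful person would: the job done as asked, in the order asked, and still so for the second after the job is handed in, with the robot touching nothing.
It also fails if it takes over 72 s, if anything falls off the work surface, if the arm or the gripper's body presses on something with over 40 N, if the wrist force passes 120 N, or if a joint passes its speed limit or range.

### The arm

A 6-joint arm with a two-finger parallel gripper is mounted at the origin on a cart in front of the work surface, level with it; the furniture and walls round the work are solid. World frame = base frame: x ahead of the robot, y to its left, z up, the work surface at z = 0. Lengths are in m, angles in rad, forces in N, time in s.
With the tool pointing down it reaches from about 0.375 to 0.9 m from the base axis. Payload 3.1 kg.
Tool frame: the origin (TCP) lies midway between the tips of the shut fingers; the grasp point (between the pads) lies robot.grip_depth behind it (robot.grip_depth is the distance from the TCP to the grasp point, in m); z points along the fingers, y is the line along which they close (so a half turn about z gives the same grasp; the last joint's range is limited). The gripper opens to 87 mm and grips with 3 to 60 N. Pads are 19 mm wide; open, the fingers measure 117 mm over their backs; the gripper's body (75 mm by 190 mm) begins 51 mm behind the grasp point.
Start: joints at [-1.407, 0.527, 1.433, -0, 1.181, -0.178], TCP at [0.21, -0.589, 0.223] pointing down, gripper open.
Joint ranges: [-3.08, 3.08], [-0.75, 2.2], [0.22, 2.44], [-1.43, 4.57], [0, 2.65], [-2.85, 2.85]. Speed limits (rad/s): [2.79, 2.79, 3.14, 3.14, 3.14, 3.14].

### API

Orientations are given as a unit quaternion [x, y, z, w].
In Python, from rig import robot, eyes gives the robot as it stands (robot), with the cameras (eyes).
- The arm moves only by the shell command python3 nudge.py 'ROWS' [OPENING] [FORCE]. ROWS is a JSON list of rows, 1 to 20 of them, each an object with the fields sx, sy, sz (the shift in m), yaw (a turn about the tool's z in rad); a field left out counts as zero; each row shifts and turns the commanded pose from where the row before left it, along the tool's axes as they then stand; what a row does not reach is not made up. A row lasts 1/12 s, in which the tool goes at most 0.0417 m and 0.125 rad, less where a joint would pass 70% of its speed; a pose out of reach is approached as far as the arm can. OPENING is the finger opening in m, set as the command begins (- or left out keeps the last). The fingers move at their own pace and stop on an object; FORCE is the grip in N (left out, the last holds). Time passes only in rows, so rows that do not move let the fingers close. It prints the time, the measured TCP pose, the force, the opening and the grip force at its end. Input that does not fit is refused with a message, and nothing moves.
- robot.get_obs(): the state, without advancing time (a new reading comes with each control period).
- eyes.camera(name): name is "scene" or "top" or "wrist"; returns a dict with "img" (384x512x3 uint8, red, green, blue), "fx", "fy", "cx", "cy" (pixels), "xyz" and "attitude" of the camera in the world. Camera axes: x right, y down, z forward; pixel columns grow to the right and rows downward; lengths in m; the calibration is good to about 2 mm. A picture is of the moment at which its call begins. There is no depth.
- robot.hand_in(): hands the job in; it is judged then, once.
The state is a dict: "time": time; "q": joint angles; "joint_velocities": joint speeds; "joint_torque": joint torques, N m; "position": TCP position; "tool_rot": TCP orientation; "ft_force": force on the tool from outside, world axes, zero at the start; "moment": the same for the moment, N m; "grip_width": finger opening in m; "grip_force": force on a finger pad.
Only numpy, scipy, OpenCV 4.12 (cv2) and the standard library are available. Lean on these libraries where they do the work, as an engineer would, in place of code of your own. Each camera call takes 0.05 s, during which the arm holds its last target. There are 200 camera calls.

## Working session

There is one attempt and no reset: what is moved stays moved. The work goes in short steps, Python scripts to look and compute and a shell command to move; the robot and the scene stay as the last step left them, time stands still between calls to the robot, and variables do not carry over. Pictures are saved under pics/ and viewed, at most 10 in all, crops included, and the job is handed in when it is done.

```bash
ls; mkdir -p pics
python3 - <<'E'
from rig import robot, eyes
import cv2,numpy as np
o=robot.get_obs()
print(o['time'],o['position'],o['tool_rot'],robot.grip_depth,o['grip_width'])
for n in ['scene','top']:
    c=eyes.camera(n); print(n,c['fx'],c['fy'],c['cx'],c['cy'],c['xyz'],c['attitude'])
    cv2.imwrite(f'pics/{n}0.png',c['img'][:,:,::-1])
E
```

```text
nudge.py
pics
rig.py
0.0 [ 0.20940738 -0.58807032  0.22155426] [ 9.85429329e-01  1.70081718e-01 -2.93751882e-07 -1.11622431e-03] 0.0187 0.08700042150274984
scene 353.1070073996994 353.1070073996994 257.2225202723976 193.54949389563532 [0.07838481 0.62935349 0.43796714] [-0.25845759  0.80728449 -0.50165664  0.17271956]
top 398.0173154829428 398.0173154829428 258.4327454299811 189.38692852235914 [0.48892965 0.0430715  1.02418236] [ 0.70955231 -0.70378488  0.03402355 -0.00804815]
```

View pics/top0.png

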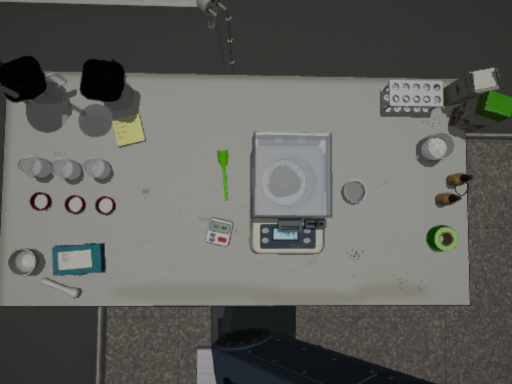

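View pics/scene0.png

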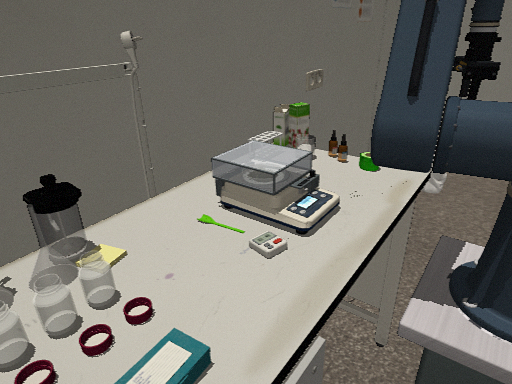

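Top view: the balance is at px (252–330, 132–253), front toward the robot; the latch block is near (315,224), the dish near (286,182), the scoop at (225,175), the timer at (219,232) and the bottle at (354,192). I'll write helpers, zoom in, and get a coarse pose.

```bash
cat > h.py <<'E'
from rig import robot, eyes
import cv2,numpy as np
from scipy.spatial.transform import Rotation as R
def onplane(c,uv,z):
    uv=np.atleast_2d(uv).astype(float)
    d=np.c_[(uv[:,0]-c['cx'])/c['fx'],(uv[:,1]-c['cy'])/c['fy'],np.ones(len(uv))]@R.from_quat(c['attitude']).as_matrix().T
    p=np.array(c['xyz']); return p+d*((z-p[2])/d[:,2])[:,None]
def proj(c,P):
    q=(np.atleast_2d(P)-c['xyz'])@R.from_quat(c['attitude']).as_matrix()
    return np.c_[c['fx']*q[:,0]/q[:,2]+c['cx'],c['fy']*q[:,1]/q[:,2]+c['cy']]
def snap(n,name=None):
    c=eyes.camera(n)
    if name: cv2.imwrite(f'pics/{name}.png',c['img'][:,:,::-1])
    return c
E
python3 - <<'E'
from h import *
c=snap('top'); w=snap('wrist'); o=robot.get_obs()
T=R.from_quat(o['tool_rot'])
print('cam in tool',T.inv().apply(np.array(w['xyz'])-o['position']),(T.inv()*R.from_quat(w['attitude'])).as_matrix().round(3),w['fx'])
for n,uv,z in [('front-left case',(252,253),.06),('front-right',(322,253),.06),('knob',(316,224),.0945),('bottle',(354,192),.02),('timer',(219,232),.02),('dish',(286,182),.1)]: print(n,onplane(c,uv,z).round(3))
im=c['img'][120:265,240:345,::-1]
cv2.imwrite('pics/topc.png',cv2.resize(im,None,fx=4,fy=4,interpolation=cv2.INTER_CUBIC))
E
```

```text
cam in tool [ 0.07398266  0.00072984 -0.16139103] [[ 0.001 -0.961 -0.276]
 [ 1.     0.001 -0.   ]
 [ 0.    -0.276  0.961]] 346.275737453246
front-left case [[0.393 0.022 0.06 ]]
front-right [[ 0.394 -0.147  0.06 ]]
knob [[ 0.465 -0.126  0.095]]
bottle [[ 0.545 -0.238  0.02 ]]
timer [[0.441 0.104 0.02 ]]
dish [[ 0.562 -0.055  0.1  ]]
```

View pics/topc.png

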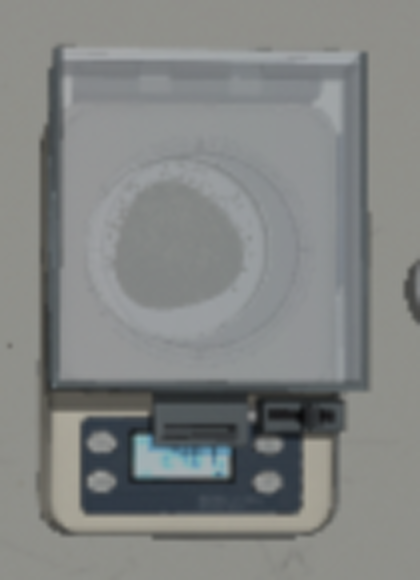

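Knob is about crop (323,414), full image (320.7,223.5). The dish sits about 6 px to the left (world +y) of the ring. Next I move over the front for a wrist look, with the fingers shut.

```bash
python3 nudge.py '[{"yaw": 0.114},{"yaw": 0.114},{"yaw": 0.114},{"sx": 0.018,"sy": -0.032},{"sx": 0.018,"sy": -0.032},{"sx": 0.018,"sy": -0.032},{"sx": 0.018,"sy": -0.032},{"sx": 0.018,"sy": -0.032},{"sx": 0.018,"sy": -0.032},{"sx": 0.018,"sy": -0.032},{"sx": 0.018,"sy": -0.032},{"sx": 0.018,"sy": -0.032},{"sx": 0.018,"sy": -0.032},{"sx": 0.018,"sy": -0.032},{"sx": 0.018,"sy": -0.032},{}]' 0
python3 - <<'E'
from h import *
c=snap('wrist','w1'); o=robot.get_obs(); print(o['position'],o['tool_rot'],c['xyz'])
E
```

```text
time: 1.53
position: [0.427, -0.1991, 0.2225]
tool_rot: [1.0, 0.003, 0.0, -0.002]
ft_force: [-1.0, -0.4, -0.1]
grip_width: 0.0004
grip_force: 0.0
[ 0.42631942 -0.20179619  0.22251662] [ 9.99995821e-01  2.85887521e-03 -2.01139283e-04 -3.79946540e-04] [ 0.50128044 -0.20044922  0.38404461]
```

View pics/w1.png

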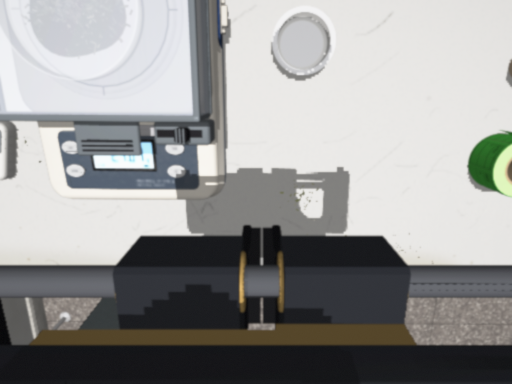

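The wrist view shows the knob at about (181,134) in its block (156–208,133), the lip at about (108,138), and the bottle at (303,42). I'll measure these against the geometry given.

Run:
```python
from h import *
c=snap('wrist'); t=snap('top')
im=c['img'];g=cv2.cvtColor(im,cv2.COLOR_RGB2GRAY)
# knob: darkest blob in block region
roi=g[118:150,150:215]; m=(roi<28).astype(np.uint8)
n,l,s,ce=cv2.connectedComponentsWithStats(m)
for i in range(1,n):
    if s[i,4]>15: print('dark',s[i],ce[i]+[150,118])
# cream case mask
hsv=cv2.cvtColor(im,cv2.COLOR_RGB2HSV)
print('case px',im[195,130],im[180,212],'bench',im[220,100])
for z in [.0945]: print('knob w',onplane(c,(181,134),z).round(4),'knob t',onplane(t,(320.7,223.5),z).round(4))
im2=im[100:215,30:235,::-1]
cv2.imwrite('pics/w1c.png',cv2.resize(im2,None,fx=3.9,fy=3.9,interpolation=cv2.INTER_CUBIC))
```

```text
dark [32 10  4 12 39] [183.28205128 133.20512821]
case px [242 239 232] [147 143 136] bench [233 232 230]
knob w [[ 0.4658 -0.1361  0.0945]] knob t [[ 0.4658 -0.1375  0.0945]]
```

View pics/w1c.png

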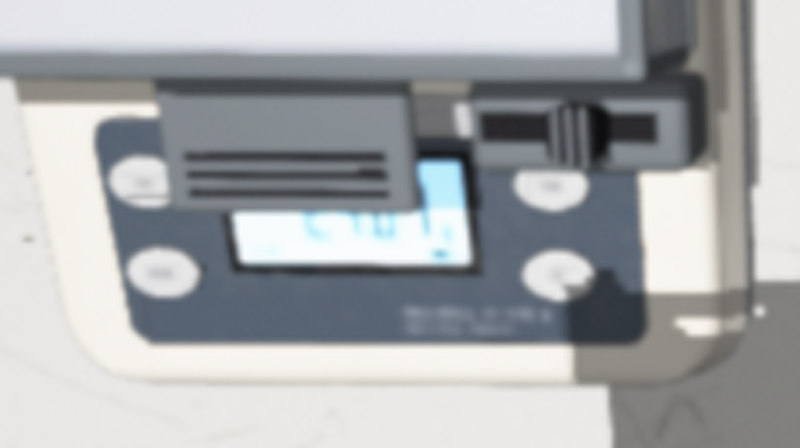

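Run:
```python
from h import *
c=snap('wrist')
f=lambda x,y:(30+x/3.9,100+y/3.9)
for n,p,z in [('lipL',f(172,207),.085),('lipR',f(416,209),.085),('knob top',f(569,134),.0945),('case front L',f(110,383),.03),('case front R',f(670,385),.03),('hood front foot L',f(0,75),.085),('R',f(645,80),.085)]:
    print(n,onplane(c,p,z).round(4))
t=snap('top'); k=lambda x,y:(240+x/4,120+y/4)
for n,p,z in [('lipL',k(152,442),.085),('lipR',k(250,445),.085),('hood top backL',k(58,60),.134),('back R',k(362,62),.134),('hood foot frontL',k(50,388),.085),('R',k(367,388),.085),('knob',k(323,414),.0945),('dish',k(177,252),.1065),('ring',k(201,250),.0815)]:
    print('top',n,onplane(t,p,z).round(4))
```

```text
lipL [[ 0.4477 -0.0432  0.085 ]]
lipR [[ 0.4473 -0.0977  0.085 ]]
knob top [[ 0.4652 -0.1353  0.0945]]
case front L [[0.3893 0.0108 0.03  ]]
case front R [[ 0.389  -0.1428  0.03  ]]
hood front foot L [[ 0.4766 -0.0101  0.085 ]]
R [[ 0.4758 -0.1503  0.085 ]]
top lipL [[ 0.4485 -0.0381  0.085 ]]
top lipR [[ 0.447 -0.096  0.085]]
top hood top backL [[0.6651 0.0203 0.134 ]]
top back R [[ 0.6665 -0.1527  0.134 ]]
top hood foot frontL [[0.4798 0.0223 0.085 ]]
top R [[ 0.4811 -0.1657  0.085 ]]
top knob [[ 0.4658 -0.1376  0.0945]]
top dish [[ 0.5592 -0.0503  0.1065]]
top ring [[ 0.5624 -0.0672  0.0815]]
```

Both views agree: yaw ≈ 0, balance origin ≈ (0.5245,−0.0735), knob (0.4655,−0.1355), hinge (0.6745,−0.0705), ring (0.5645,−0.0705). I lower the finger to the right of the knob and push left.

```bash
python3 nudge.py '[{"sx": 0.035,"sy": -0.036},{"sz": 0.034},{"sz": 0.034},{"sz": 0.034},{"sz": 0.034},{},{}]'; python3 nudge.py '[{"sy": -0.004},{"sy": -0.004},{"sy": -0.004},{}]'
```

```text
time: 2.37
position: [0.4532, -0.1756, 0.0852]
tool_rot: [1.0, -0.001, -0.002, -0.001]
ft_force: [0.7, 0.4, 0.2]
grip_width: 0.0005
grip_force: 0.0
time: 2.7
position: [0.4552, -0.1626, 0.0884]
tool_rot: [1.0, 0.0, 0.001, 0.001]
ft_force: [0.2, 0.0, 0.3]
grip_width: 0.0007
grip_force: 0.0
```

```bash
python3 nudge.py '[{"sx": 0.005},{"sy": -0.004},{"sy": -0.004},{"sy": -0.003},{"sy": -0.003},{"sy": -0.002},{}]'; python3 nudge.py '[{"sy": -0.002},{}]';python3 - <<'E'
from h import *
for i in range(2): print(robot.get_obs()['position'],robot.get_obs()['ft_force'])
snap('scene','s2')
E
```

```text
time: 3.28
position: [0.4593, -0.1463, 0.0864]
tool_rot: [1.0, 0.0, -0.0, -0.0]
ft_force: [0.1, -0.1, -0.4]
grip_width: 0.0004
grip_force: 0.0
time: 3.45
position: [0.4595, -0.1448, 0.0865]
tool_rot: [1.0, -0.0, -0.0, -0.0]
ft_force: [-0.4, -0.1, 0.3]
grip_width: 0.0004
grip_force: 0.0
[ 0.45954368 -0.14475472  0.08646983] [-0.4215999  -0.10590229  0.29673005]
[ 0.45954368 -0.14475472  0.08646983] [-0.4215999  -0.10590229  0.29673005]
```

View pics/s2.png

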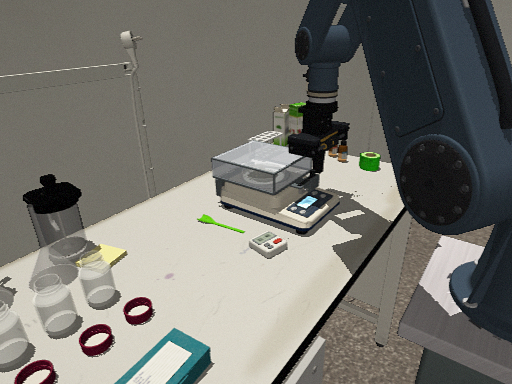

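The scene view shows the hood still shut with the finger at its front right; no contact force yet. I continue in small steps.

```bash
python3 nudge.py '[{"sy": -0.003},{}]' | grep -E "pos|ft"; python3 nudge.py '[{"sy": -0.003},{}]' | grep -E "pos|ft";python3 nudge.py '[{"sy": -0.003},{}]' | grep -E "pos|ft"
python3 - <<'E'
from h import *
c=snap('wrist','w2')
E
```

```text
position: [0.4598, -0.1423, 0.0865]
ft_force: [-0.5, -1.7, -1.9]
position: [0.4598, -0.139, 0.0866]
ft_force: [-0.1, -1.9, -1.6]
position: [0.4599, -0.136, 0.0866]
ft_force: [-0.1, -3.5, -0.9]
```

View pics/w2.png

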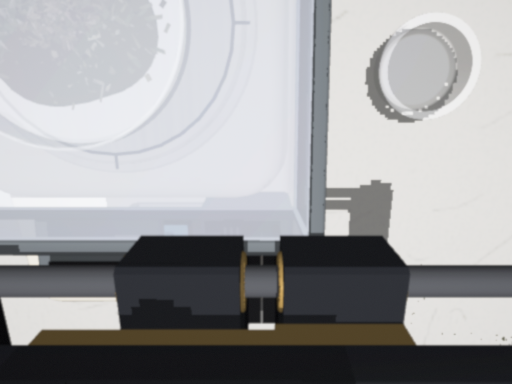

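Contact began near y = −0.143; the finger is hidden behind the gripper body in this view. I push on.

```bash
python3 nudge.py '[{"sy": -0.002},{}]' | grep -E "pos|ft"; python3 nudge.py '[{"sy": -0.002},{},{},{}]' | grep -E "pos|ft"
python3 - <<'E'
from h import *
c=snap('scene'); 
cv2.imwrite('pics/s3.png',cv2.resize(c['img'][80:240,190:360,::-1],None,fx=3.5,fy=3.5))
E
```

```text
position: [0.4599, -0.1343, 0.0867]
ft_force: [-0.3, -5.4, -0.8]
position: [0.46, -0.1333, 0.0867]
ft_force: [-2.6, -7.1, -0.3]
```

View pics/s3.png

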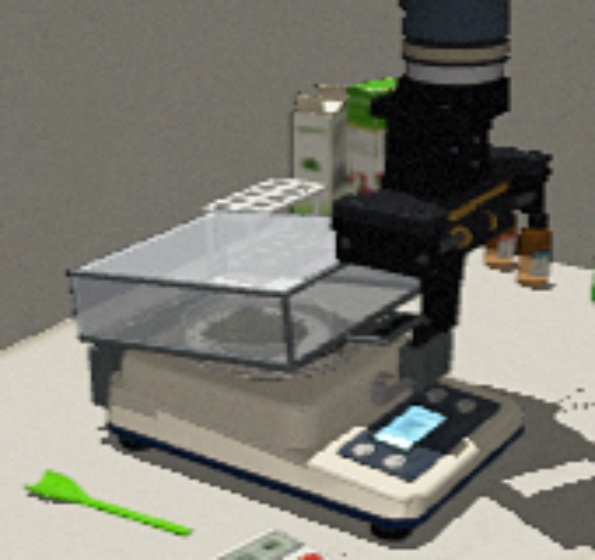

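The hood has risen and is resting against the gripper body. I back off so it can spring fully open, then rise clear.

```bash
python3 nudge.py '[{"sy": 0.008},{"sx": -0.02,"sy": 0.01},{"sx": -0.03},{"sx": -0.03},{"sz": -0.035},{"sz": -0.035},{"sz": -0.035},{"sz": -0.035},{"sz": -0.035},{}]'
python3 - <<'E'
from h import *
c=snap('top')
cv2.imwrite('pics/t3.png',cv2.resize(c['img'][100:265,230:350,::-1],None,fx=3.6,fy=3.6,interpolation=cv2.INTER_CUBIC))
E
```

```text
time: 5.43
position: [0.3828, -0.1515, 0.2674]
tool_rot: [1.0, -0.0, 0.006, 0.003]
ft_force: [1.3, -1.3, 0.3]
grip_width: 0.0007
grip_force: 0.0
```

View pics/t3.png

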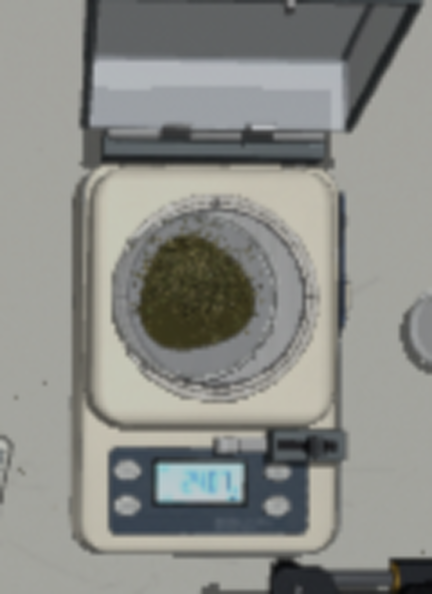

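The top view shows the hood fully open, with the dish at about crop (193,297) and the ring at about (214,297), so the dish is roughly 14 mm left. I go above the pan for a numeric close measurement.

```bash
python3 nudge.py '[{"sx": 0.0244,"sy": -0.0162,"sz": 0.0234},{"sx": 0.0244,"sy": -0.0162,"sz": 0.0234},{"sx": 0.0244,"sy": -0.0162,"sz": 0.0234},{"sx": 0.0244,"sy": -0.0162,"sz": 0.0234},{"sx": 0.0244,"sy": -0.0162,"sz": 0.0234},{},{}]' | grep -E "time|pos"
cat > meas.py <<'E'
from h import *
from scipy.optimize import least_squares
def circ(c,z,r,c0,rng=.022,vmax=230):
    g=cv2.cvtColor(c['img'],cv2.COLOR_RGB2GRAY); e=cv2.Canny(g,40,110)
    if vmax: e[vmax:]=0
    v,u=np.nonzero(e); gx=cv2.Sobel(g,cv2.CV_32F,1,0)[v,u]; gy=cv2.Sobel(g,cv2.CV_32F,0,1)[v,u]
    P=onplane(c,np.c_[u,v],z)[:,:2]; Q=onplane(c,np.c_[u+gx/np.hypot(gx,gy)*2,v+gy/np.hypot(gx,gy)*2],z)[:,:2]
    G=Q-P; G/=np.linalg.norm(G,axis=1)[:,None]
    s=np.arange(-rng,rng+1e-9,.001); best=(-1,)
    for x in c0[0]+s:
        for y in c0[1]+s:
            d=P-[x,y]; R_=np.hypot(*d.T); k=(abs(R_-r)<.0015)&(abs((d*G).sum(1)/R_)>.9)
            if k.sum()>best[0]: best=(k.sum(),x,y)
    p=np.array(best[1:])
    for _ in range(3):
        d=P-p; R_=np.hypot(*d.T); k=(abs(R_-r)<.003)&(abs((d*G).sum(1)/R_)>.9)
        f=least_squares(lambda q:np.hypot(*(P[k]-q).T)-r,p,loss='soft_l1',f_scale=.0008); p=f.x
    a=np.degrees(np.arctan2(*(P[k]-p).T[::-1])); cov=len(set((a//15).astype(int)))
    return p.round(4),int(best[0]),f'{cov}/24',round(float(np.abs(f.fun).mean()*1e3),2)
def run(cams=('wrist','top'),ring=True):
    for n in cams:
        c=snap(n); vm=230 if n=='wrist' else None
        if ring:
            print(n,'ring59',circ(c,.0815,.059,(.5645,-.0705),.008,vm),'pan69',circ(c,.0815,.069,(.5645,-.0705),.008,vm))
        print(n,'dishtop',circ(c,.1065,.055,(.5645,-.0635),.02,vm),'dishbase',circ(c,.0815,.055,(.5645,-.0635),.02,vm))
if __name__=='__main__': run()
E
python3 meas.py
```

```text
time: 6.07
position: [0.4999, -0.0671, 0.1415]
wrist ring59 (array([ 0.5633, -0.0666]), 993, '24/24', 1.15) pan69 (array([ 0.5584, -0.0614]), 569, '17/24', 1.17)
wrist dishtop (array([ 0.565 , -0.0623]), 824, '24/24', 1.28) dishbase (array([ 0.5629, -0.0529]), 736, '24/24', 1.21)
top ring59 (array([ 0.5653, -0.0657]), 50, '13/24', 0.89) pan69 (array([ 0.5642, -0.064 ]), 64, '12/24', 0.98)
top dishtop (array([ 0.5611, -0.0486]), 49, '11/24', 1.03) dishbase (array([ 0.5645, -0.0496]), 49, '16/24', 1.18)
```

Too cluttered to trust. I use the last picture on a raw view plus an overlay of candidates.

Run:
```python
from h import *
c=snap('wrist'); np.savez('w5.npz',**c)
b=np.ascontiguousarray(c['img'][:,:,::-1]); k=2
S=lambda im:cv2.resize(im[:238],None,fx=1.25,fy=1.25,interpolation=cv2.INTER_CUBIC)
o=b.copy(); a=np.linspace(0,2*np.pi,200)
for (x,y),r,z,col in [((.5633,-.0666),.059,.0815,(0,0,255)),((.562,-.053),.055,.1065,(0,200,0)),((.562,-.053),.055,.0815,(255,0,0))]:
    p=proj(c,np.c_[x+r*np.cos(a),y+r*np.sin(a),0*a+z]); cv2.polylines(o,[p.round().astype(np.int32)],True,col,1)
cv2.imwrite('pics/w5.png',np.vstack([S(b),S(o)]))
```

```text
(no output)
```

View pics/w5.png

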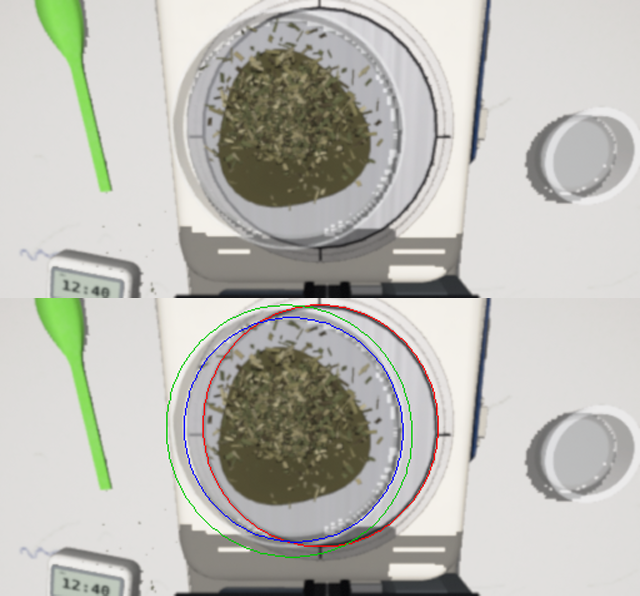

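The red circle (ring, centre ≈ (0.5633,−0.0666)) coincides with the engraved dark line. The blue one (base) is about right for the dish foot, and the top rim needs care. I check the dish edges through intensity strips.

Run:
```python
from h import *
c=dict(np.load('w5.npz')); g=cv2.cvtColor(c['img'],cv2.COLOR_RGB2GRAY)
print(c['xyz'])
# polar strips about ring centre projected: direction -y (right), +y (left), +x(up), -x(down), and diagonals
for z in (.0815,):
  for deg in (-90,-75,-105,-60,-120,75,90,105,180):
    r=np.arange(.034,.076,.001); a=np.radians(deg)
    x0,y0=.5633,-.053
    pr=[]
    for da in np.radians([-2,0,2]):
        p=proj(c,np.c_[x0+r*np.cos(a+da),y0+r*np.sin(a+da),0*r+z]).astype(np.float32)
        pr.append(cv2.remap(g,p[:,:1],p[:,1:],cv2.INTER_LINEAR).ravel())
    print(deg,np.mean(pr,0).astype(int).tolist())
```

```text
[ 0.57496046 -0.07006615  0.30522486]
-90 [78, 86, 88, 87, 97, 135, 160, 163, 170, 173, 166, 172, 180, 181, 181, 181, 182, 179, 153, 112, 140, 202, 216, 206, 206, 207, 206, 205, 202, 200, 200, 200, 201, 202, 205, 206, 192, 129, 98, 171, 188, 178]
-75 [78, 76, 83, 127, 157, 163, 163, 169, 178, 173, 170, 180, 183, 182, 181, 183, 198, 199, 162, 134, 161, 206, 219, 210, 206, 206, 207, 208, 208, 207, 204, 202, 202, 202, 202, 201, 168, 91, 163, 225, 227, 213]
-105 [77, 77, 77, 78, 80, 94, 130, 146, 149, 161, 177, 182, 183, 182, 181, 186, 200, 193, 150, 114, 140, 192, 218, 206, 202, 203, 204, 204, 204, 203, 201, 200, 199, 199, 199, 197, 161, 94, 162, 219, 218, 197]
-60 [112, 117, 149, 175, 180, 180, 180, 181, 181, 181, 181, 181, 180, 180, 180, 182, 193, 186, 157, 140, 160, 198, 220, 209, 203, 202, 204, 208, 210, 210, 209, 208, 208, 208, 193, 119, 126, 212, 232, 222, 206, 223]
-120 [88, 84, 79, 77, 88, 140, 175, 180, 181, 181, 181, 180, 180, 180, 180, 184, 190, 191, 184, 150, 127, 168, 210, 205, 197, 196, 199, 201, 202, 202, 202, 200, 201, 201, 177, 111, 124, 203, 221, 204, 193, 216]
75 [86, 86, 98, 146, 161, 163, 165, 163, 157, 166, 172, 151, 150, 182, 191, 189, 187, 189, 190, 184, 195, 217, 193, 186, 184, 187, 214, 233, 230, 222, 211, 206, 218, 222, 222, 222, 223, 222, 223, 222, 222, 222]
90 [99, 85, 76, 100, 152, 168, 167, 174, 180, 180, 168, 143, 155, 173, 174, 172, 173, 175, 176, 180, 211, 221, 194, 185, 183, 182, 199, 224, 213, 211, 222, 223, 223, 223, 223, 223, 223, 223, 223, 223, 223, 223]
105 [88, 86, 83, 73, 73, 78, 112, 152, 170, 169, 158, 142, 152, 182, 189, 187, 186, 188, 188, 182, 203, 219, 197, 190, 190, 191, 209, 231, 230, 222, 210, 209, 218, 223, 224, 224, 223, 224, 224, 224, 223, 224]
180 [82, 129, 173, 179, 179, 180, 180, 180, 180, 180, 180, 180, 180, 181, 180, 180, 180, 177, 170, 156, 125, 109, 94, 101, 147, 159, 128, 112, 115, 119, 118, 117, 125, 133, 133, 134, 134, 133, 133, 132, 131, 128]
```

Strips agree: the dish foot's dark line is at r≈53 mm and the outer wall at 55 mm, so the dish is at about (0.563,−0.0535). The ring is at (0.5633,−0.0666), so the dish must go ≈13 mm toward −y. I place the finger on its left side.

```bash
python3 nudge.py '[{"sx": 0.0207,"sy": -0.0307},{"sx": 0.0207,"sy": -0.0307},{"sx": 0.0207,"sy": -0.0307},{},{"sz": 0.0255},{"sz": 0.0255},{},{},{}]' | grep -E "time|pos|ft"
cat > meas.py <<'E'
from h import *
from scipy.optimize import least_squares
def line(c,p0,r,w,z=.0815):
    g=cv2.cvtColor(c['img'],cv2.COLOR_RGB2GRAY).astype(np.float32); p=np.array(p0,float)
    for _ in range(5):
        a=np.radians(np.arange(0,360,3)); rr=np.arange(r-w,r+w,.00025); k=13
        X=p[0]+np.outer(np.cos(a),rr); Y=p[1]+np.outer(np.sin(a),rr)
        uv=proj(c,np.c_[X.ravel(),Y.ravel(),0*X.ravel()+z]).astype(np.float32)
        I=cv2.remap(g,uv[:,0].reshape(X.shape),uv[:,1].reshape(X.shape),cv2.INTER_LINEAR)
        J=I-np.minimum(np.roll(I,k,1),np.roll(I,-k,1)); J[:,:k]=0; J[:,-k:]=0
        j=J.argmin(1); ok=(J.min(1)<-18)&(uv[:,1].reshape(X.shape).max(1)<232)&(uv[:,1].reshape(X.shape).min(1)>1)
        Q=np.c_[X[range(len(a)),j],Y[range(len(a)),j]][ok]
        f=least_squares(lambda q:np.hypot(*(Q-q).T)-r,p,loss='cauchy',f_scale=.0005); p=f.x
    res=np.hypot(*(Q-p).T)-r; i=abs(res)<.0015
    return p.round(4),f'{i.sum()}/{len(Q)} pts',f'{abs(res[i]).mean()*1e3:.2f} mm'
def run(c,d0,rings=True):
    r=line(c,(.5633,-.0666),.059,.006); print('ring',r)
    for R_ in (.0525,.0532): d=line(c,d0,R_,.0065); print('dish',R_,d,'off',(d[0]-r[0]).round(4))
E
python3 - <<'E'
from meas import *
run(dict(np.load('w5.npz')),(.563,-.0535))
E
```

```text
time: 6.97
position: [0.5642, 0.0222, 0.0951]
ft_force: [-0.4, -0.0, 0.1]
ring (array([ 0.5637, -0.0658]), '91/98 pts', '0.58 mm')
dish 0.0525 (array([ 0.5605, -0.053 ]), '63/85 pts', '0.52 mm') off [-0.0032  0.0128]
dish 0.0532 (array([ 0.5613, -0.0527]), '68/86 pts', '0.50 mm') off [-0.0024  0.0131]
```

```bash
python3 nudge.py '[{"sy": 0.005,"sz": 0.005},{"sy": 0.003},{}]' | grep -E "pos|ft"; for i in 1 2; do python3 nudge.py '[{"sy": 0.003},{}]' | grep -E "pos|ft"; done
```

```text
position: [0.5643, 0.014, 0.0894]
ft_force: [0.0, 0.6, 0.6]
position: [0.5641, 0.0116, 0.089]
ft_force: [-0.0, 1.1, 0.7]
position: [0.5639, 0.0089, 0.0887]
ft_force: [0.5, 1.2, 0.7]
```

```bash
for i in 1; do python3 nudge.py '[{"sy": 0.003},{"sy": 0.003},{}]' | grep -E "pos|ft"; python3 nudge.py '[{"sy": 0.003},{"sy": 0.002},{}]' | grep -E "pos|ft"; done
python3 - <<'E'
from meas import *
c=snap('top'); 
c=snap('wrist'); print(c['xyz'])
E
```

```text
position: [0.5639, 0.0028, 0.0886]
ft_force: [0.2, 2.3, 1.2]
position: [0.5638, -0.0022, 0.0886]
ft_force: [-0.2, 2.7, 2.1]
[ 0.6381116  -0.00340805  0.25014217]
```

```bash
python3 nudge.py '[{"sy": 0.002},{"sy": 0.002},{"sy": 0.002},{}]' | grep -E "pos|ft"; python3 nudge.py '[{"sy": -0.01},{"sy": -0.02},{"sz": -0.03},{"sx": -0.0205,"sy": 0.0315,"sz": -0.022},{"sx": -0.0205,"sy": 0.0315},{"sx": -0.0205,"sy": 0.03},{},{},{}]' | grep -E "time|pos"
python3 - <<'E'
from meas import *
c=snap('wrist'); np.savez('w6.npz',**c); print(c['xyz']); run(c,(.5625,-.060))
E
```

```text
position: [0.5639, -0.0084, 0.0886]
ft_force: [0.4, 2.0, 1.3]
time: 9.23
position: [0.5035, -0.0695, 0.1396]
[ 0.57774811 -0.07073709  0.30116382]
ring (array([ 0.5641, -0.0636]), '46/81 pts', '0.55 mm')
dish 0.0525 (array([ 0.5685, -0.0625]), '42/62 pts', '0.51 mm') off [0.0044 0.0011]
dish 0.0532 (array([ 0.5613, -0.0605]), '36/63 pts', '0.59 mm') off [-0.0028  0.0031]
```

```bash
cat > mins.py <<'E'
from meas import *
from scipy.signal import find_peaks
def mins(c,p=(.5635,-.0662),z=.0815,pol=-1,prom=14,step=15):
    g=cv2.cvtColor(c['img'],cv2.COLOR_RGB2GRAY).astype(np.float32)
    rr=np.arange(.040,.078,.00025)
    for d in range(-180,180,step):
        I=0
        for da in (-2,-1,0,1,2):
            a=np.radians(d+da); uv=proj(c,np.c_[p[0]+rr*np.cos(a),p[1]+rr*np.sin(a),0*rr+z]).astype(np.float32)
            I=I+cv2.remap(g,uv[:,:1],uv[:,1:],cv2.INTER_LINEAR).ravel()/5
        if uv[:,1].max()>236 or uv[:,1].min()<0: print(d,'part out',end=' ')
        k,q=find_peaks(pol*I,prominence=prom)
        print(d,[(round(float(rr[i])*1e3,1),int(x)) for i,x in zip(k,q['prominences'])])
E
python3 - <<'E'
from mins import *
mins(dict(np.load('w6.npz')))
E
```

```text
-180 [(58.0, 24), (62.5, 41)]
-165 [(57.8, 46), (62.5, 25)]
-150 [(58.0, 83), (62.8, 44)]
-135 [(58.3, 56), (62.8, 31), (73.5, 28)]
-120 [(58.0, 78), (62.8, 24)]
-105 [(55.8, 17), (58.0, 86), (62.8, 27)]
-90 [(56.0, 72), (62.8, 29)]
-75 [(58.0, 67), (62.8, 24)]
-60 [(54.8, 14), (58.0, 76), (62.8, 25), (67.0, 17)]
-45 [(43.8, 22), (58.3, 40), (63.0, 39), (67.0, 14)]
-30 part out -30 [(43.0, 20), (58.3, 43), (62.8, 34), (67.0, 25)]
-15 part out -15 [(42.8, 56), (50.5, 47), (55.5, 15), (58.5, 53), (62.8, 28)]
0 part out 0 [(43.0, 19), (51.3, 46), (55.3, 26), (58.5, 79), (62.3, 38)]
15 part out 15 [(52.0, 19), (55.0, 28), (58.5, 64), (62.5, 25)]
30 part out 30 [(42.8, 16), (55.0, 26), (58.5, 71), (62.5, 26), (67.0, 16)]
45 [(54.8, 24), (58.5, 72), (62.5, 24), (66.8, 15)]
60 [(55.0, 24), (58.5, 59), (62.5, 23), (66.8, 14)]
75 [(53.8, 41), (58.3, 71), (62.5, 19)]
90 [(53.8, 89), (58.8, 48), (62.5, 17), (75.5, 20)]
105 [(53.8, 96), (58.3, 19), (62.5, 23)]
120 [(54.5, 63), (58.3, 18), (62.5, 24)]
135 [(54.5, 68), (62.5, 24), (73.0, 23)]
150 [(54.8, 22), (62.8, 27)]
165 [(57.8, 34), (62.5, 23)]
```

Run:
```python
from mins import *
a=dict(np.load('w5.npz')); b=dict(np.load('w6.npz'))
for c in (a,b):
    h=cv2.cvtColor(c['img'],cv2.COLOR_RGB2HSV); m=((h[...,0]>15)&(h[...,0]<45)&(h[...,1]>90)&(h[...,2]<140)).astype(np.uint8); m[235:]=0
    m=cv2.morphologyEx(m,cv2.MORPH_OPEN,np.ones((5,5)));n,l,s,ce=cv2.connectedComponentsWithStats(m); i=1+s[1:,4].argmax(); print(s[i],onplane(c,ce[i],.09).round(4))
print('w5 about (.5625,-.0525)'); mins(a,(.5625,-.0525))
```

```text
[184 120  28  42 430] [[ 0.5433 -0.0293  0.09  ]]
[207 139  31  31 388] [[ 0.5399 -0.045   0.09  ]]
w5 about (.5625,-.0525)
-180 [(55.8, 77), (60.0, 22)]
-165 [(54.3, 46), (59.8, 84)]
-150 [(55.0, 36), (63.0, 77)]
-135 [(54.3, 55), (66.8, 65)]
-120 [(54.0, 64), (69.3, 119), (73.8, 26)]
-105 [(53.5, 78), (71.3, 130), (75.3, 22)]
-90 [(44.5, 16), (53.8, 71), (72.3, 104), (76.3, 21)]
-75 [(53.8, 79), (71.8, 130), (76.0, 19)]
-60 [(53.8, 55), (70.5, 125), (74.8, 23)]
-45 [(42.2, 14), (54.0, 21), (68.0, 129), (72.5, 24), (76.8, 14)]
-30 part out -30 [(55.3, 22), (65.0, 120), (69.3, 22)]
-15 part out -15 [(41.8, 27), (51.3, 36), (56.0, 32), (61.5, 136)]
0 part out 0 [(43.8, 18), (52.0, 69), (57.3, 86)]
15 part out 15 [(53.8, 48)]
30 part out 30 [(51.0, 36), (56.0, 21)]
45 [(41.5, 17), (48.5, 37), (53.8, 14), (57.0, 24)]
60 [(46.5, 36)]
75 [(41.8, 24), (45.3, 34), (58.0, 33), (64.0, 16)]
90 [(44.8, 38), (58.3, 41), (62.0, 17)]
105 [(44.8, 34), (57.5, 29), (64.0, 16)]
120 [(45.8, 35), (53.8, 21)]
135 [(47.3, 34), (54.3, 34)]
150 [(49.5, 35), (54.3, 37), (64.3, 70)]
165 [(52.5, 17), (56.3, 40), (60.8, 17)]
```

Run:
```python
from mins import *
def fit(c,p,lo=.0525,hi=.0572):
    g=cv2.cvtColor(c['img'],cv2.COLOR_RGB2GRAY).astype(np.float32); p=np.array(p)
    for it in range(4):
        Q=[]
        rr=np.arange(lo-.002,hi+.002,.00025)
        for d in range(0,360,4):
            a=np.radians(d)+np.radians([-1,0,1])
            I=0
            for t in a:
                uv=proj(c,np.c_[p[0]+rr*np.cos(t),p[1]+rr*np.sin(t),0*rr+.0815]).astype(np.float32); I=I+cv2.remap(g,uv[:,:1],uv[:,1:],cv2.INTER_LINEAR).ravel()/3
            if uv[:,1].max()>233 or uv[:,1].min()<1: continue
            k,q=find_peaks(-I,prominence=10); k=[i for i in k if lo<rr[i]<hi]
            if k: i=max(k,key=lambda i:-I[i]); Q.append(p+rr[i]*np.array([np.cos(a[1]),np.sin(a[1])]))
        Q=np.array(Q)
        f=least_squares(lambda q:np.hypot(*(Q-q[:2]).T)-q[2],[*p,.0545],loss='cauchy',f_scale=.0005); p=f.x[:2]
    return f.x.round(4),len(Q)
a=dict(np.load('w5.npz')); b=dict(np.load('w6.npz'))
print(fit(a,(.563,-.0522)),fit(b,(.5637,-.0665)))
print('ring b',fit(b,(.5636,-.0661),.0572,.0598),'step b',fit(b,(.5636,-.0661),.061,.064))
# herb displacement by template matching
ga,gb=[cv2.cvtColor(c['img'],cv2.COLOR_RGB2GRAY) for c in (a,b)]
for v0,v1,u0,u1 in [(40,150,180,290),(60,120,190,270)]:
    r=cv2.matchTemplate(gb[:234],ga[v0:v1,u0:u1],cv2.TM_CCOEFF_NORMED); _,s,_,L=cv2.minMaxLoc(r)
    ca=((u0+u1)/2,(v0+v1)/2); cb=(L[0]+(u1-u0)/2,L[1]+(v1-v0)/2)
    print(s,(onplane(b,cb,.093)-onplane(a,ca,.093)).round(4))
```

```text
(array([ 0.5622, -0.0524,  0.0539]), 75) (array([ 0.5637, -0.0668,  0.055 ]), 54)
ring b (array([ 0.5637, -0.066 ,  0.0582]), 86) step b (array([ 0.5636, -0.0663,  0.0626]), 65)
0.9550874829292297 [[ 0.0002 -0.0152  0.    ]]
0.8385107517242432 [[ 0.0002 -0.0157  0.    ]]
```

The dish moved 15.2 mm and is now about 1 mm off. I raise the camera so the whole circle is in view and verify.

```bash
python3 nudge.py '[{"sx": 0.006,"sz": -0.03},{"sz": -0.02},{},{}]' | grep -E "time|pos"
python3 - <<'E'
from mins import *
c=snap('wrist'); np.savez('w7.npz',**c); print(c['xyz'],proj(c,[[.5637+.07,-.066,.0815],[.5637-.07,-.066,.0815]]).round())
mins(c,(.5637,-.0662),prom=8)
E
```

```text
time: 9.62
position: [0.5105, -0.0686, 0.1904]
[ 0.5843837  -0.06958892  0.35212423] [[256.  20.]
 [256. 206.]]
-180 [(62.8, 39)]
-165 [(57.0, 9), (62.8, 24)]
-150 [(57.8, 41), (63.0, 15)]
-135 [(56.5, 42), (63.3, 22), (75.0, 16)]
-120 [(56.8, 66), (63.0, 20), (67.0, 10)]
-105 [(55.8, 71), (62.8, 20), (67.0, 10)]
-90 [(55.8, 66), (58.8, 11), (62.8, 25)]
-75 [(45.8, 13), (55.0, 56), (58.3, 19), (63.0, 22), (67.3, 13)]
-60 [(55.0, 25), (58.5, 65), (63.0, 31), (67.3, 14)]
-45 [(43.5, 16), (54.5, 27), (58.5, 60), (62.8, 32), (67.3, 12)]
-30 [(43.0, 19), (55.0, 19), (58.3, 71), (62.8, 34), (67.3, 21)]
-15 [(42.2, 42), (50.3, 41), (54.8, 25), (58.0, 83), (62.8, 30), (67.3, 19)]
0 [(51.0, 40), (54.3, 17), (58.3, 115), (62.3, 25), (67.0, 11)]
15 [(51.0, 15), (54.3, 20), (58.0, 105), (62.5, 26), (67.3, 18)]
30 [(42.2, 12), (52.0, 15), (58.0, 108), (62.5, 28), (67.0, 22)]
45 [(49.3, 8), (54.3, 18), (58.3, 98), (62.5, 27), (67.0, 14)]
60 [(54.3, 19), (58.3, 98), (62.8, 22), (66.8, 12)]
75 [(53.3, 43), (58.3, 88), (62.5, 24), (66.8, 9)]
90 [(54.0, 70), (58.5, 88), (62.5, 15), (76.8, 16)]
105 [(53.8, 61), (58.5, 88), (62.5, 17), (66.8, 11)]
120 [(54.5, 63), (58.8, 53), (62.8, 19), (66.8, 10)]
135 [(54.8, 54), (58.8, 32), (62.8, 22)]
150 [(55.3, 22), (59.5, 26), (63.0, 8)]
165 [(59.5, 21)]
```

The dish is concentric within about 1.2 mm (−0.7, −1.0), fitted over the full circle with R≈55. Now I shut the hood, going up and over behind the lip (hinge x≈0.6737).

```bash
python3 nudge.py '[{"sy": -0.003,"sz": -0.034},{"sz": -0.034},{"sz": -0.034},{"sz": -0.034},{"sz": -0.034},{"sx": 0.0375},{"sx": 0.0375},{"sx": 0.0375},{"sx": 0.0375},{"sx": 0.0375},{"sx": 0.0375},{},{},{}]' | grep -E "time|pos|rot|ft"
python3 - <<'E'
from h import *
c=snap('top');w=snap('wrist'); print(w['xyz'],robot.get_obs()['position'],robot.get_obs()['q'].round(2))
E
```

```text
time: 10.83
position: [0.7333, -0.0659, 0.3569]
tool_rot: [1.0, 0.0, -0.002, -0.001]
ft_force: [-0.1, 0.0, -0.5]
[ 0.80781445 -0.0673263   0.51967336] [ 0.73294743 -0.06612684  0.35946032] [-0.24  0.6   0.92 -0.    1.62  1.33]
```

```bash
python3 nudge.py '[{"sx": 0.005},{"sz": 0.024},{"sz": 0.024},{"sz": 0.024},{},{}]' | grep -E "time|pos|ft"; python3 nudge.py '[{"sx": -0.01},{"sx": -0.01},{}]' | grep -E "time|pos|ft"
```

```text
time: 11.43
position: [0.7381, -0.0665, 0.2871]
ft_force: [0.2, 0.6, 0.2]
time: 11.68
position: [0.7196, -0.0669, 0.2915]
ft_force: [1.1, -0.0, -0.5]
```

```bash
python3 nudge.py '[{"sx": -0.012,"sz": -0.001},{"sx": -0.012,"sz": -0.001},{"sx": -0.0108},{"sx": -0.0108},{"sx": -0.0108},{"sx": -0.0108},{"sx": -0.0105,"sz": 0.0026},{"sx": -0.0105,"sz": 0.0026},{"sx": -0.0105,"sz": 0.0026},{"sx": -0.0105,"sz": 0.0026},{}]' | grep -E "time|pos|ft"
```

```text
time: 12.6
position: [0.6099, -0.0669, 0.2813]
ft_force: [1.2, -0.7, 2.0]
```

```bash
python3 nudge.py '[{"sx": -0.0098,"sz": 0.0042},{"sx": -0.0098,"sz": 0.0042},{"sx": -0.0098,"sz": 0.0042},{"sx": -0.0098,"sz": 0.0042},{"sx": -0.009,"sz": 0.0062},{"sx": -0.009,"sz": 0.0062},{"sx": -0.009,"sz": 0.0062},{"sx": -0.009,"sz": 0.0062},{}]' | grep -E "time|pos|ft"; python3 nudge.py '[{"sx": -0.0072,"sz": 0.0082},{"sx": -0.0072,"sz": 0.0082},{"sx": -0.0072,"sz": 0.0082},{"sx": -0.0072,"sz": 0.0082},{"sx": -0.0055,"sz": 0.0094},{"sx": -0.0055,"sz": 0.0094},{"sx": -0.0055,"sz": 0.0094},{"sx": -0.0055,"sz": 0.0094},{}]' | grep -E "time|pos|ft"
```

```text
time: 13.35
position: [0.5348, -0.0667, 0.2382]
ft_force: [2.2, 0.2, 1.0]
time: 14.1
position: [0.4845, -0.0668, 0.1671]
ft_force: [1.6, -0.2, 1.3]
```

```bash
python3 nudge.py '[{"sx": -0.0035,"sz": 0.0097},{"sx": -0.0035,"sz": 0.0097},{"sx": -0.0035,"sz": 0.0097},{"sx": -0.0035,"sz": 0.0097},{"sx": -0.0012,"sz": 0.0075},{"sx": -0.0012,"sz": 0.0075},{"sx": -0.0012,"sz": 0.0075},{"sx": -0.0012,"sz": 0.0075},{}]' | grep -E "time|pos|ft"; for i in 1 2; do python3 nudge.py '[{"sz": 0.002},{"sz": 0.002},{}]' | grep -E "pos|ft"; done
```

```text
time: 14.85
position: [0.4646, -0.0663, 0.0973]
ft_force: [0.9, -1.5, 2.5]
position: [0.4645, -0.0664, 0.0947]
ft_force: [-1.5, -1.2, 4.5]
position: [0.4644, -0.0664, 0.0908]
ft_force: [-1.0, -1.1, 8.5]
```

```bash
for i in 1 2 3 4; do python3 nudge.py '[{"sz": 0.0015},{},{}]' | grep -E "pos|ft"; done
```

```text
position: [0.4645, -0.0662, 0.0888]
ft_force: [0.7, 0.2, -0.6]
position: [0.4649, -0.0664, 0.0871]
ft_force: [1.4, 0.9, -1.2]
position: [0.4652, -0.0665, 0.0859]
ft_force: [-0.4, 0.6, 2.1]
position: [0.4651, -0.0665, 0.0846]
ft_force: [-0.8, 0.5, 4.5]
```

The force built to 8.5 N and then dropped: the latch snapped. I retreat and verify by comparing with the initial pictures, then measure the dish through the hood.

```bash
python3 nudge.py '[{"sz": -0.01},{"sz": -0.02},{"sz": -0.035},{"sz": -0.035},{"sx": 0.0225,"sz": -0.035},{"sx": 0.0225},{},{},{}]' | grep -E "time|pos|ft"
python3 - <<'E'
from mins import *
t=snap('top'); a=cv2.imread('pics/top0.png'); b=t['img'][:,:,::-1]
d=np.abs(a.astype(int)-b).max(2)
for n,(v0,v1,u0,u1) in dict(hoodback=(128,150,250,335),lip=(216,232,275,330),scoop=(145,205,215,232),timer=(215,250,203,237),bottle=(178,206,342,368)).items(): print(n,(d[v0:v1,u0:u1]>40).mean().round(3))
w=snap('wrist'); print(w['xyz']); np.savez('w8.npz',**w); mins(w,(.5637,-.0662),prom=6)
E
```

```text
time: 17.1
position: [0.5087, -0.0661, 0.2184]
ft_force: [-0.8, 0.3, -0.6]
hoodback 0.0
lip 0.291
scoop 0.0
timer 0.0
bottle 0.864
[ 0.5832566  -0.06747014  0.37942095]
-180 [(55.8, 7), (59.5, 11)]
-165 [(55.8, 12)]
-150 [(56.0, 13)]
-135 [(56.0, 14)]
-120 [(56.0, 15)]
-105 [(56.0, 16)]
-90 [(55.8, 17)]
-75 [(55.8, 19)]
-60 [(55.5, 17)]
-45 [(55.3, 15), (58.8, 9)]
-30 [(54.8, 15), (58.3, 12)]
-15 [(42.5, 11), (54.5, 16), (58.3, 15)]
0 [(54.5, 17), (58.3, 19)]
15 [(54.3, 16), (58.0, 17)]
30 [(54.0, 19), (58.0, 18)]
45 [(54.0, 18), (58.3, 18)]
60 [(54.0, 19), (58.3, 17)]
75 [(53.8, 17), (58.3, 17)]
90 [(54.0, 20), (58.3, 18)]
105 [(54.3, 17), (58.5, 15)]
120 [(54.5, 16), (58.8, 12)]
135 [(54.8, 15), (59.0, 10)]
150 [(55.0, 12), (59.0, 7)]
165 [(55.3, 12)]
```

A clean all-round reading through the shut hood puts the offset at about (−0.2,−0.8) mm. The bottle region may just be hidden by the arm, so I move aside and re-check everything.

```bash
python3 nudge.py '[{"sy": -0.035,"sz": -0.01},{"sy": -0.035,"sz": -0.01},{"sy": -0.035,"sz": -0.01},{"sy": -0.035},{"sy": -0.035},{"sy": -0.035},{"sy": -0.035},{"sy": -0.035},{"sy": -0.035},{},{}]' | grep -E "time|pos|ft"
python3 - <<'E'
from mins import *
t=snap('top'); a=cv2.imread('pics/top0.png'); b=t['img'][:,:,::-1]
ga,gb=[cv2.cvtColor(np.ascontiguousarray(x),cv2.COLOR_BGR2GRAY) for x in (a,b)]
for n,(v0,v1,u0,u1) in dict(hoodback=(126,152,246,338),lip_latch=(212,234,272,330),scoop=(145,205,215,232),timer=(215,250,203,237),bottle=(178,206,342,368)).items():
    s=cv2.matchTemplate(gb[v0-8:v1+8,u0-8:u1+8],ga[v0:v1,u0:u1],cv2.TM_CCOEFF_NORMED); _,m,_,L=cv2.minMaxLoc(s); print(n,round(m,3),'shift',L[0]-8,L[1]-8)
E
```

```text
time: 18.12
position: [0.5088, 0.2496, 0.2483]
ft_force: [0.0, -0.8, -0.5]
hoodback 0.999 shift 0 0
lip_latch 1.0 shift 0 0
scoop 0.999 shift 0 0
timer 0.999 shift 0 0
bottle 1.0 shift 0 0
```

The hood, latch, lip and bystanders are all exactly as at the start, the dish is centred, and the robot is clear. I hand in.

```bash
python3 -c "
from rig import robot, eyes
print(robot.hand_in())"
```

```text
the job is handed in; nothing more can be done
None
```

Job handed in at about 18 s of robot time: I opened the hood with the latch, tapped the dish to about 1 mm off the ring's centre, and pressed the hood shut until it latched; the timer, scoop and bottle have not moved.

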